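# Sweep spent coin cells through the gate into the collecting slot

## Robot

A 7-joint arm with a two-finger parallel gripper is mounted at the origin on the work surface. World frame = base frame: x ahead of the robot, y to its left, z up, the work surface at z = 0. Lengths are in m, angles in rad, forces in N, time in s.
With the tool pointing down it reaches from about 0.4 to 0.85 m from the base axis. Payload 4.5 kg.
Tool frame: the origin (TCP) lies midway between the tips of the shut fingers; the grasp point (between the pads) lies 19 mm behind it (arm.hold_point_z is the distance from the TCP to the grasp point, in m); x points along the fingers, y is the direction in which the jaws open and shut, and the axes are right-handed (so a half turn about x gives the same grasp; the last joint's range is limited). The gripper opens to 88 mm and grips with 3 to 60 N. Pads are 18 mm wide; open, the fingers measure 123 mm over their backs; the gripper's body (75 mm by 187 mm) begins 45 mm behind the grasp point.
Start: joints at [-1.16, 0.689, -0.195, 1.565, 0.157, 0.902, -0.215], TCP at [0.23, 0.581, 0.239] pointing down, gripper open.
Joint ranges: [-3.01, 3.01], [-0.46, 2.08], [-1.47, 1.51], [0.13, 2.56], [-1, 4.14], [0.04, 2.09], [-2.66, 2.66]. Speed limits (rad/s): [2.57, 2.57, 3.14, 3.14, 3.14, 3.14, 3.14].

## Interface

Orientations are given as a unit quaternion [x, y, z, w].
In Python, from workcell import arm gives the robot as it stands. The module is installed in compiled form; this text tells all that it offers.
- The arm moves only by the tool arm_command, never from a script. Its argument "steps" is text: rows parted by semicolons, each of 7 numbers parted by spaces: the finger opening in m, from 0 to 0.0881, then the shift along the tool's x, y, z in m, then the turn, a rotation vector about the tool's x, y, z in degrees. In form: gripper x y z rx ry rz; .... A call has exactly 5 rows; each row shifts and turns the commanded pose from where the row before left it, along the tool's axes as they then stand; what a row does not reach is not made up. A row lasts 1/12 s, in which the tool goes at most 41.7 mm and 7.16 degrees, less where a joint would pass 70% of its speed; a pose out of reach is approached as far as the arm can. A call is refused whole if a number of a shift passes 0.0417 or a number of a turn 7.16, either way. A call with a gripper value outside its range is refused whole. The fingers move at their own pace and stop on an object; the grip force is fixed at half the most. Time passes only in rows, so rows that do not move let the fingers close, or fill a call up. It gives the time, the measured TCP pose, the force and the opening at its end, in the units of the state.
- arm.get_obs(): the state, without advancing time (a new reading comes with each control period).
- arm.snapshot(name): name is "scene" or "top"; returns a dict with "image" (420x560x3 uint8, red, green, blue), "depth" (420x560 float32, m along the optical axis (not along the pixel's ray), 0 where there is no reading), "K" (3x3 intrinsics, pixels), "R" (3x3) and "t" (3): a world point X has camera coordinates R X + t. Camera axes: x right, y down, z forward; pixel columns grow to the right and rows downward; lengths in m; the calibration is good to about 2 mm. A picture is of the moment at which its call begins.
- arm.close_job(): hands the job in, once; it reports no verdict.
The state is a dict: "time_s": time; "joint_positions": joint angles; "qvel": joint speeds; "tau": joint torques, N m; "position": TCP position; "orientation": TCP orientation; "ft_force": force on the tool from outside, world axes, zero at the start; "torque": the same for the moment, N m; "width": finger opening in m.
Only numpy, scipy, OpenCV 4.12 (cv2) and the standard library are available. Lean on these libraries where they do the work, as an engineer would, in place of code of your own. Each camera call takes 0.05 s, during which the arm holds its last target.

## Task

Three spent coin cells lie loose on the blue deck of the sorting tray. With the fingertips, sweep them across the deck and through the gate in the metal fence, one at a time, so that each drops into the collecting slot behind it before the next one goes through. Only push the cells, never lift them, and leave the thumbscrew, screwdriver and jar where they are.

Things in the scene. Friction and masses are not known exactly. Their poses are not given: they have to be found in the camera images.
- gate (a point): middle of the gate, at the deck's edge and at deck level, 70 mm above the table. x points level from the deck through the gate into the slot, y along the fence, z up. Gate 34 mm wide (y -17 to 17 mm) with rounded jambs, in a fixed aluminium fence at x 0 to 6 mm, 14 mm high above the deck. In the gate the deck ends at x = 0 with a drop
- deck (a point): centre of the tray's flat blue deck, on its surface, 95 mm before the gate; axes as the gate's. The deck measures 190 mm along x and 230 mm along y; a rim 10 mm above it closes the two sides and the edge far from the gate. The tray is fixed
- slot (a point): centre of the collecting slot's floor, 25 mm beyond the gate's x = 0 and 65 mm below the deck; axes as the gate's. The open-topped slot is 51 mm along x and 110 mm along y and begins directly at the deck's edge: a cell tips in by itself once its centre is some mm past that edge, so the fingers need not enter the gate
- cell_a: spent coin cell: plain steel disc lying flat on the blue deck, diameter 24.5 mm, 7.7 mm thick, about 10 to 15 g; loose, slides easily (a few tenths of a newton at most). Its origin is the centre of the disc (3.85 mm above the deck while it lies flat); its own z is the disc axis. The three cells are alike
- cell_b: spent coin cell: plain steel disc lying flat on the blue deck, diameter 24.5 mm, 7.7 mm thick, about 10 to 15 g; loose, slides easily (a few tenths of a newton at most). Its origin is the centre of the disc (3.85 mm above the deck while it lies flat); its own z is the disc axis. The three cells are alike
- cell_c: spent coin cell: plain steel disc lying flat on the blue deck, diameter 24.5 mm, 7.7 mm thick, about 10 to 15 g; loose, slides easily (a few tenths of a newton at most). Its origin is the centre of the disc (3.85 mm above the deck while it lies flat); its own z is the disc axis. The three cells are alike
- thumbscrew: bystander: loose brass thumbscrew standing on the deck in the corner by the fence, on its 18 mm wide, 7 mm high head; its 11 mm thick shank rises to 22 mm above the deck. Origin at the centre of its underside
- screwdriver_grip (a point): bystander: screwdriver 160 mm long lying loose on the table beside the tray on its +y side, parallel to it; the point is the middle of its handle
- flux_jar: bystander: small closed jar, 44 mm in diameter and 45 mm high, standing on the table beside the tray on its -y side. Origin at the centre of its underside
Mind the look-alikes: they are no part of the job. What is shaped like the cell_b but purple or yellow is not meant. What is shaped like the cell_a but yellow is not meant.

How it is judged:
On the way, in this order (a step that is already met when the one before it is completed fails the run):
1. one cell has dropped into the slot (((x of cell_a in the frame of gate between 0 and 0.055 m and y of cell_a in the frame of gate between -0.06 and 0.06 m and z of cell_a in the frame of gate below -0.004 m) or (x of cell_b in the frame of gate between 0 and 0.055 m and y of cell_b in the frame of gate between -0.06 and 0.06 m and z of cell_b in the frame of gate below -0.004 m) or (x of cell_c in the frame of gate between 0 and 0.055 m and y of cell_c in the frame of gate between -0.06 and 0.06 m and z of cell_c in the frame of gate below -0.004 m))), for 0.2 s.
2. a second cell has dropped into the slot, after the first ((((x of cell_a in the frame of gate between 0 and 0.055 m and y of cell_a in the frame of gate between -0.06 and 0.06 m and z of cell_a in the frame of gate below -0.004 m) and (x of cell_b in the frame of gate between 0 and 0.055 m and y of cell_b in the frame of gate between -0.06 and 0.06 m and z of cell_b in the frame of gate below -0.004 m)) or ((x of cell_a in the frame of gate between 0 and 0.055 m and y of cell_a in the frame of gate between -0.06 and 0.06 m and z of cell_a in the frame of gate below -0.004 m) and (x of cell_c in the frame of gate between 0 and 0.055 m and y of cell_c in the frame of gate between -0.06 and 0.06 m and z of cell_c in the frame of gate below -0.004 m)) or ((x of cell_b in the frame of gate between 0 and 0.055 m and y of cell_b in the frame of gate between -0.06 and 0.06 m and z of cell_b in the frame of gate below -0.004 m) and (x of cell_c in the frame of gate between 0 and 0.055 m and y of cell_c in the frame of gate between -0.06 and 0.06 m and z of cell_c in the frame of gate below -0.004 m)))), for 0.2 s.
3. the third cell has dropped into the slot, after the second (x of cell_a in the frame of gate between 0 and 0.055 m and y of cell_a in the frame of gate between -0.06 and 0.06 m and z of each of cell_a, cell_b, cell_c in the frame of gate below -0.004 m and x of cell_b in the frame of gate between 0 and 0.055 m and y of cell_b in the frame of gate between -0.06 and 0.06 m and x of cell_c in the frame of gate between 0 and 0.055 m and y of cell_c in the frame of gate between -0.06 and 0.06 m), for 0.2 s.
At the end, for the whole second after the job is handed in: All three cells lie at rest inside the collecting slot (centres between x = 0 and 55 mm, within 60 mm of the gate's middle along y, at least 4 mm below deck level); the thumbscrew is within 15 mm, and the screwdriver and jar within 20 mm, of where they started (all of step 3 and linear speed of each of cell_a, cell_b, cell_c below 0.02 m/s and not (distance of thumbscrew from where it was at the start of the episode above 0.015 m) and not (distance of screwdriver_grip from where it was at the start of the episode above 0.02 m) and not (distance of flux_jar from where it was at the start of the episode above 0.02 m)); the robot touches nothing.
It fails at once if a cell is lifted (its centre more than 16 mm above the deck) (z of any of cell_a, cell_b, cell_c in the frame of gate above 0.016 m).
It fails at once if the thumbscrew is moved more than 15 mm, or the screwdriver or jar more than 20 mm (distance of thumbscrew from where it was at the start of the episode above 0.015 m or distance of any of screwdriver_grip, flux_jar from where it was at the start of the episode above 0.02 m).
It also fails if it takes over 61 s, if anything falls off the work surface, if the arm or the gripper's body presses on something with over 40 N, if the wrist force passes 120 N, or if a joint passes its speed limit or range.

## Working session

There is one attempt and no reset: what is moved stays moved. The work goes in short steps, Python scripts to look and compute and a tool call to move; the robot and the scene stay as the last step left them, time stands still between calls to the robot, and variables do not carry over. Pictures are saved under pics/ and viewed, and the job is handed in when it is done.

Besides the shell and the picture viewer there is one more tool, called after "Call:" as name(argument=value, ...), one argument or row to a line, values as JSON. arm_command: Moves the arm, as the interface text tells. Its arguments: {"type":"object","properties":{"steps":{"type":"string"}},"required":["steps"]}

```bash
mkdir -p pics
cat > h.py <<'E'
import numpy as np, cv2
from workcell import arm
def snap(n,f):
    s=arm.snapshot(n); cv2.imwrite('pics/'+f,s['image'][:,:,::-1]); np.savez('pics/'+f[:-4]+'.npz',**s); return s
def ray(s,u,v,z):
    R,t,K=s['R'],s['t'],s['K']; c=-R.T@t; d=R.T@np.linalg.solve(K,[u,v,1.]); return c+d*(z-c[2])/d[2]
def proj(s,X):
    p=s['K']@(s['R']@np.array(X)+s['t']); return p[:2]/p[2]
E
python3 - <<'E'
from h import *
for n in("scene","top"):
    s=snap(n,n+"0.png"); print(n,-s['R'].T@s['t'],s['K'][0,0])
o=arm.get_obs(); print({k:np.round(v,4) for k,v in o.items()}, arm.hold_point_z)
E
```

```text
scene [1.22080831 0.19672343 0.72890625] 462.2492309632569
top [ 0.41545253 -0.00153138  0.81109245] 437.6489431269074
{'time_s': np.float64(0.1), 'joint_positions': array([-1.1602,  0.6899, -0.1945,  1.5662,  0.1573,  0.9025, -0.2151]), 'qvel': array([ 0.0002, -0.0016, -0.0006, -0.0021, -0.0002, -0.0007,  0.0006]), 'tau': array([-3.30000e-03, -5.28500e+01, -1.27190e+00, -1.53838e+01,
       -5.26000e-02,  1.90000e-03,  1.00000e-04]), 'position': array([0.2298, 0.5806, 0.238 ]), 'orientation': array([ 0.1318,  0.6947, -0.133 ,  0.6945]), 'ft_force': array([ 0.3005, -0.6057,  0.4576]), 'torque': array([0.0156, 0.0121, 0.0105]), 'width': np.float64(0.0881)} 0.0187
```

View pics/scene0.png

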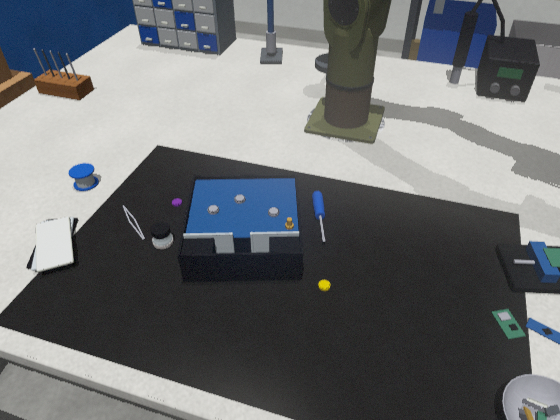

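View pics/top0.png

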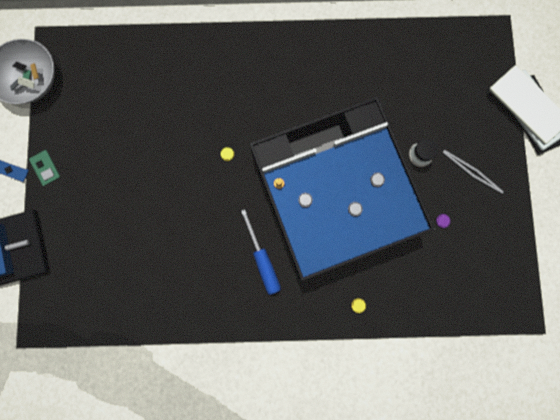

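The scene view shows the tray with three steel cells at (213,210), (240,199) and (273,212), with the gate between the fence pieces near (241,242). In the top view the cells are at (305,200), (355,209) and (377,180), the gate is near (325,150), and the thumbscrew is at (279,183).

Run:
```python
from h import *
s=dict(np.load('pics/top0.npz')); im=s['image']; 
cv2.imwrite('pics/topz.png',cv2.resize(im[90:300,230:450,::-1],None,fx=3.6,fy=2.8*1.0,interpolation=cv2.INTER_CUBIC)[:600,:800])
hsv=cv2.cvtColor(im,cv2.COLOR_RGB2HSV)
m=cv2.inRange(hsv,(95,120,60),(125,255,255)); m[:,:230]=0;m[:,450:]=0
m[:, :]=m
n,l,st,c=cv2.connectedComponentsWithStats(m); k=1+np.argmax(st[1:,4]); print(st[k])
cnt=max(cv2.findContours((l==k).astype(np.uint8),cv2.RETR_EXTERNAL,cv2.CHAIN_APPROX_NONE)[0],key=cv2.contourArea)
P=np.array([ray(s,u,v,0.07)[:2] for u,v in cnt[:,0,:]]).astype(np.float32)
r=cv2.minAreaRect(P); print(r, cv2.boxPoints(r))
hull=cv2.convexHull(cnt); h=np.zeros_like(m); cv2.drawContours(h,[hull],-1,255,-1)
w=cv2.inRange(hsv,(0,0,110),(180,70,255))&cv2.erode(h,np.ones((3,3)))
n,l,st,c=cv2.connectedComponentsWithStats(w)
for i in range(1,n):
    if st[i,4]>20: print(st[i],c[i],ray(s,*c[i],0.0777).round(4))
b=cv2.inRange(hsv,(12,120,80),(30,255,255)); n,l,st,c=cv2.connectedComponentsWithStats(b)
for i in range(1,n):
    if st[i,4]>10: print('y',st[i],c[i],ray(s,*c[i],0.077+0.01).round(4))
# depth heights
K,R,t=s['K'],s['R'],s['t']
v,u=np.mgrid[0:420,0:560]; d=s['depth']
X=(np.stack([u,v,np.ones_like(u)],-1)@np.linalg.inv(K).T*d[...,None]-t)@R
for p in [(340,190),(305,200),(355,209),(377,180),(279,183),(295,158),(355,138)]: print(p,X[p[1],p[0]].round(4))
f=(X[...,2]>0.077)&(X[...,2]<.1)&(v<175)&(u>250)&(u<400)&(d>0)
hi=X[f]; print(len(hi)); 
for p in hi[::12]: print(p.round(3),end=' ')
```

```text
[  264   129   166   148 14054]
((0.53010094165802, -0.11815944314002991), (0.19048093259334564, 0.231605663895607), 19.20724868774414) [[ 0.40206453 -0.0401356 ]
 [ 0.47825956 -0.25884888]
 [ 0.6581373  -0.1961833 ]
 [ 0.5819423   0.02252999]]
[371 173  14  13 136] [377.47794118 178.69117647] [ 0.5649 -0.1732  0.0777]
[299 193  13  13 145] [305.         199.13793103] [ 0.5328 -0.0481  0.0777]
[348 202  14  13 142] [355.01408451 208.1056338 ] [ 0.5152 -0.1322  0.0777]
y [31 64  7 14 54] [34.01851852 71.01851852] [0.7711 0.4186 0.087 ]
y [220 147  15  14 145] [227.0137931  153.63448276] [0.6133 0.0824 0.087 ]
y [274 179  10   9  68] [278.73529412 183.04411765] [ 0.56   -0.0042  0.087 ]
y [351 298  15  16 185] [358.17837838 305.2       ] [ 0.3552 -0.1274  0.087 ]
(340, 190) [ 0.5481 -0.1091  0.0713]
(305, 200) [ 0.5315 -0.0481  0.0765]
(355, 209) [ 0.5138 -0.1323  0.0763]
(377, 180) [ 0.5627 -0.1723  0.0772]
(279, 183) [ 0.559  -0.0046  0.0922]
(295, 158) [ 0.6036 -0.0332  0.083 ]
(355, 138) [ 0.6389 -0.1392  0.0737]
1076
[ 0.711 -0.179  0.079] [ 0.706 -0.176  0.082] [ 0.705 -0.179  0.
[... 1245 characters left out ...]
83] [0.635 0.038 0.08 ] [ 0.63  -0.108  0.081] [0.633 0.035 0.08 ] [ 0.626 -0.209  0.079] [ 0.624 -0.206  0.08 ] [ 0.623 -0.212  0.08 ] [ 0.619 -0.208  0.08 ] [0.623 0.04  0.079] [ 0.617 -0.065  0.082] [ 0.614 -0.064  0.085] [ 0.613 -0.059  0.083] [0.615 0.023 0.078] [0.613 0.037 0.079] [0.612 0.037 0.079] [ 0.609 -0.052  0.082] [ 0.607 -0.042  0.082] [ 0.605 -0.03   0.086] [0.606 0.032 0.08 ] [0.604 0.035 0.081] [ 0.603 -0.035  0.078] [ 0.6   -0.03   0.083] [ 0.599 -0.025  0.08 ] [ 0.598 -0.019  0.08 ] [ 0.596 -0.014  0.082] [ 0.594 -0.007  0.083] [ 0.592 -0.002  0.084] [0.59  0.005 0.085] [0.589 0.01  0.083] [0.587 0.015 0.087] [0.586 0.018 0.084] [0.585 0.015 0.077] [ 0.575 -0.175  0.077]
```

View pics/topz.png

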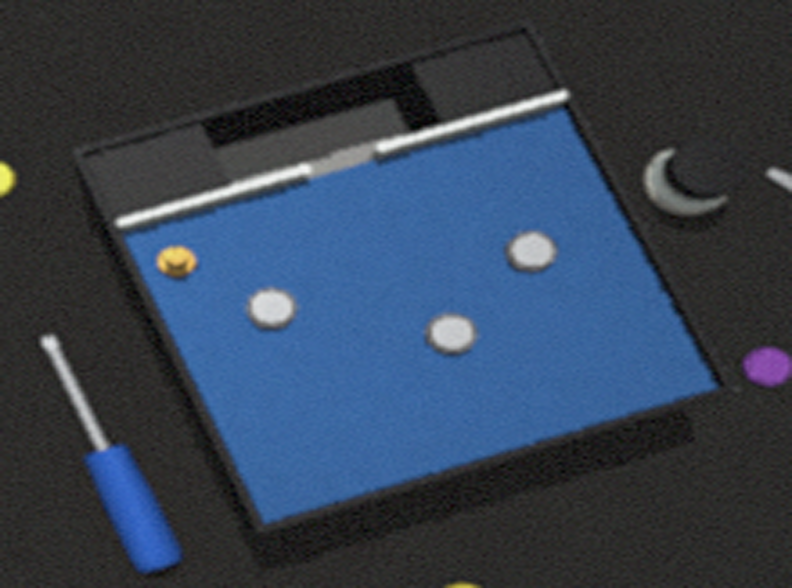

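```bash
cat >> h.py <<'E'
from scipy.spatial.transform import Rotation as Ro
A=np.radians(19.2); GX=np.array([np.cos(A),np.sin(A)]); GY=np.array([-np.sin(A),np.cos(A)])
D=np.array([0.5301,-0.1182]); G=D+0.095*GX
def g(p): d=np.array(p)[:2]-G; return np.round([d@GX*1e3,d@GY*1e3],1)
def w(x,y): return G+GX*x/1e3+GY*y/1e3
def st():
    o=arm.get_obs(); M=Ro.from_quat(o['orientation']).as_matrix()
    print('t',o['time_s'].round(2),'pos',o['position'].round(4),'gate',g(o['position']),'F',o['ft_force'].round(1),'w',o['width'].round(4))
    print('toolx',M[:,0].round(3),'toolz yaw rel gate',round(np.degrees(np.arctan2(M[1,2],M[0,2]))-19.2,2),'q',o['joint_positions'].round(2))
    return o,M
def to(x,y,z,yaw):
    "shift in tool axes (mm) to gate-frame xy (mm), height z(m); yaw=desired angle of tool z rel gate x"
    o,M=st(); p=np.append(w(x,y),z); d=M.T@(p-o['position'])*1e3
    a=np.radians(yaw+19.2); Z=np.array([np.cos(a),np.sin(a),0]); X=np.array([0,0,-1.]); T=np.stack([X,np.cross(Z,X),Z],1)
    print('shift',d.round(1),'rot',np.degrees(Ro.from_matrix(M.T@T).as_rotvec()).round(2), 'shift in target axes',(T.T@(p-o['position'])*1e3).round(1))
E
python3 - <<'E'
from h import *
for n,p in dict(A=(.5649,-.1732),B=(.5328,-.0481),C=(.5152,-.1322),T=(.56,-.0042)).items(): print(n,g(p))
s=dict(np.load('pics/top0.npz'))
for u,v in((316,152),(335,144)): print(g(ray(s,u,v,.084)))
# scene view check
s=dict(np.load('pics/scene0.npz')); 
hsv=cv2.cvtColor(s['image'],cv2.COLOR_RGB2HSV); wm=cv2.inRange(hsv,(0,0,110),(180,80,255)); wm[:182]=0; wm[222:]=0; wm[:,:195]=0; wm[:,295:]=0
n,l,sta,c=cv2.connectedComponentsWithStats(wm)
for i in range(1,n):
    if sta[i,4]>20: print(sta[i],g(ray(s,*c[i],.0755)))
to(-60,0,.15,0); to(-60,0,.15,180)
E
```

```text
A [-80.2 -63.4]
B [-69.4  65.3]
C [-113.7   -8.3]
T [-29.3  97.8]
[-0.8 18.9]
[  0.8 -16.7]
[234 194  11  10  66] [-112.6  -10.8]
[208 205  11  10  69] [-78.5 -65.6]
[268 207  10  10  78] [-66.5  62.8]Traceback (most recent call last):
  File "<stdin>", line 11, in <module>
  File "h.py", line 21, in to
    o,M=st(); p=np.append(w(x,y),z); d=M.T@(p-o['position'])*1e3
        ~~^^
  File "h.py", line 16, in st
    print('t',o['time_s'].round(2),'pos',o['position'].round(4),'gate',g(o['position']),'F',o['ft_force'].round(1),'w',o['width'].round(4))
              ^^^^^^^^^^^^^^^^^
AttributeError: 'float' object has no attribute 'round'
```

```bash
sed -i "s/o\['time_s'\].round(2)/round(float(o['time_s']),2)/; s/o\['width'\].round(4)/round(float(o['width']),4)/" h.py
python3 - <<'E'
from h import *
to(-150,-12,.15,0); to(-150,-12,.15,180)
E
```

```text
t 0.1 pos [0.2298 0.5806 0.238 ] gate [-148.8  758.7] F [ 0.3 -0.6  0.5] w 0.0881
toolx [-0.    -0.002 -1.   ] toolz yaw rel gate -40.78 q [-1.16  0.69 -0.19  1.57  0.16  0.9  -0.22]
shift [  89.  -584.2  502.5] rot [-4.078e+01 -3.000e-02  9.000e-02] shift in target axes [  88.  -770.7   -1.2]
t 0.1 pos [0.2298 0.5806 0.238 ] gate [-148.8  758.7] F [ 0.3 -0.6  0.5] w 0.0881
toolx [-0.    -0.002 -1.   ] toolz yaw rel gate -40.78 q [-1.16  0.69 -0.19  1.57  0.16  0.9  -0.22]
shift [  89.  -584.2  502.5] rot [1.3922e+02 1.2000e-01 3.0000e-02] shift in target axes [ 88.  770.7   1.2]
```

Call:
arm_command(
  steps="0.01 0 -0.015 0.02 -7 0 0; 0.01 0 -0.015 0.02 -7 0 0; 0.01 0 -0.02 0.01 -7 0 0; 0.01 0 -0.02 0.01 -7 0 0; 0.01 0 -0.03 0.01 -7 0 0",
)

```text
time_s: 0.52
position: [0.2881, 0.4708, 0.2385]
orientation: [-0.085, 0.702, 0.086, 0.702]
ft_force: [0.1, -0.2, 0.1]
width: 0.0568
```

Call:
arm_command(
  steps="0.01 0 -0.035 0 -5.8 0 0; 0.01 0 -0.04 0 0 0 0; 0.01 0 -0.04 0 0 0 0; 0.01 0 -0.04 0 0 0 0; 0.01 0 -0.04 0 0 0 0",
)

```text
time_s: 0.93
position: [0.3499, 0.2832, 0.2385]
orientation: [-0.118, 0.697, 0.118, 0.697]
ft_force: [1.4, 0.8, -0.0]
width: 0.0236
```

Call:
arm_command(
  steps="0.01 0 -0.04 0 0 0 0; 0.01 0 -0.04 0 0 0 0; 0.01 0 -0.04 0 0 0 0; 0.01 0 -0.04 0 0 0 0; 0.01 0 -0.04 0 0 0 0",
)

```text
time_s: 1.35
position: [0.4157, 0.0944, 0.2386]
orientation: [-0.118, 0.697, 0.118, 0.697]
ft_force: [0.8, 0.6, 0.5]
width: 0.0098
```

Run:
```python
from h import *
to(-150,-10,.12,0)
```

```text
t 1.35 pos [0.4157 0.0944 0.2386] gate [-133.2  238.4] F [0.8 0.6 0.5] w 0.0098
toolx [-0. -0. -1.] toolz yaw rel gate 0.02 q [-0.01  0.47 -0.47  2.12  0.36  0.63  1.17]
shift [ 118.6 -248.4  -16.9] rot [ 0.02 -0.02  0.  ] shift in target axes [ 118.6 -248.4  -16.8]
```

Call:
arm_command(
  steps="0.01 0 -0.04 -0.003 0 0 0; 0.01 0 -0.04 -0.003 0 0 0; 0.01 0 -0.04 -0.003 0 0 0; 0.01 0 -0.04 -0.004 0 0 0; 0.01 0.02 -0.04 -0.004 0 0 0",
)

```text
time_s: 1.77
position: [0.4667, -0.098, 0.222]
orientation: [-0.118, 0.695, 0.117, 0.699]
ft_force: [1.4, 0.8, 1.2]
width: 0.0101
```

Call:
arm_command(
  steps="0.01 0.02 -0.04 0 0 0 0; 0.01 0.03 -0.008 0 0 0 0; 0.01 0.03 0 0 0 0 0; 0.01 0 0 0 0 0 0; 0.01 0 0 0 0 0 0",
)

```text
time_s: 2.18
position: [0.4784, -0.1375, 0.1407]
orientation: [-0.118, 0.698, 0.119, 0.696]
ft_force: [0.4, 0.9, -0.0]
width: 0.0102
```

Run:
```python
from h import *
to(-150,-9.5,.0735,0)
s=snap("scene","s1.png"); cv2.imwrite('pics/s1z.png',cv2.resize(s['image'][140:290,150:350,::-1],None,fx=4,fy=4,interpolation=cv2.INTER_CUBIC))
```

```text
t 2.18 pos [ 0.4784 -0.1375  0.1407] gate [-150.2   -1.2] F [ 0.4  0.9 -0. ] w 0.0102
toolx [-0.004  0.001 -1.   ] toolz yaw rel gate 0.05 q [ 0.42  0.71 -0.38  2.03  0.51  0.5   1.57]
shift [67.2 -8.4  0.4] rot [ 0.05 -0.18 -0.12] shift in target axes [67.2 -8.3  0.2]
```

View pics/s1z.png

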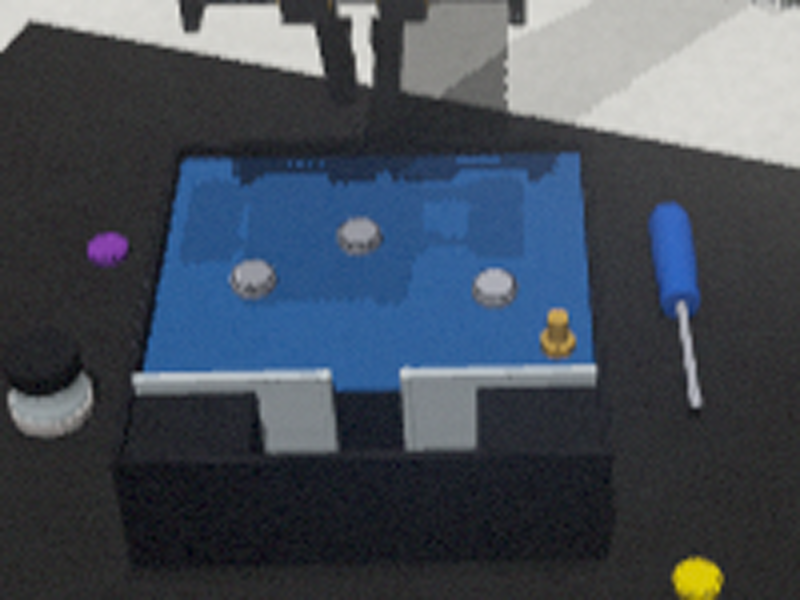

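The fingertips hang above the deck behind the middle cell (at (360,235) in the zoom), with nothing moved. I'll lower them behind it.

Call:
arm_command(
  steps="0.01 0.015 -0.004 0 0 -0.1 -0.1; 0.01 0.02 -0.004 0 0 0 0; 0.01 0.02 0 0 0 0 0; 0.01 0.009 0 0 0 0 0; 0.01 0 0 0 0 0 0",
)

```text
time_s: 2.65
position: [0.4823, -0.1448, 0.0776]
orientation: [-0.119, 0.697, 0.118, 0.698]
ft_force: [-0.2, 0.5, 0.3]
width: 0.0101
```

Run:
```python
from h import *
to(-150,-9.5,.0735,0)
s=snap("scene","s2.png"); cv2.imwrite('pics/s2z.png',cv2.resize(s['image'][140:290,150:350,::-1],None,fx=4,fy=4,interpolation=cv2.INTER_CUBIC))
```

```text
t 2.65 pos [ 0.4823 -0.1448  0.0776] gate [-148.8   -9.4] F [-0.2  0.5  0.3] w 0.0101
toolx [ 0.002 -0.001 -1.   ] toolz yaw rel gate 0.1 q [ 0.36  0.82 -0.27  2.05  0.6   0.35  1.51]
shift [ 4.1 -0.1 -1.2] rot [0.1  0.08 0.08] shift in target axes [ 4.1 -0.1 -1.2]
```

View pics/s2z.png

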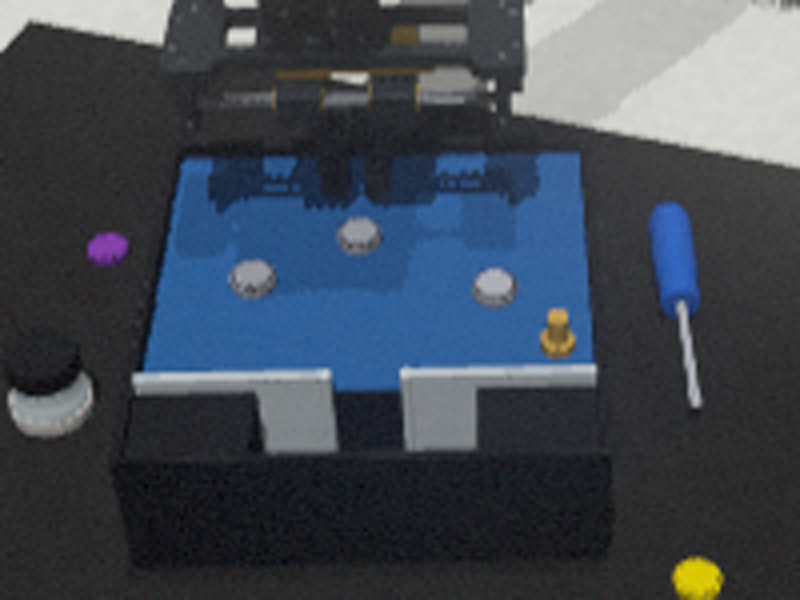

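Call:
arm_command(
  steps="0.01 0.004 0 0 0 0 0; 0.01 0 0 0.004 0 0 0; 0.01 0 0 0.005 0 0 0; 0.01 0 0 0.005 0 0 0; 0.01 0 0 0 0 0 0",
)

```text
time_s: 3.12
position: [0.4976, -0.1403, 0.0741]
orientation: [-0.119, 0.695, 0.118, 0.699]
ft_force: [0.4, 0.1, 0.2]
width: 0.0104
```

Call:
arm_command(
  steps="0.01 0 0 0.005 0 0 0; 0.01 0 0 0.006 0 0 0; 0.01 0 0.001 0.006 0 0 0; 0.01 0 0.001 0.006 0 0 0; 0.01 0 0 0.003 0 0 0",
)

```text
time_s: 3.53
position: [0.5207, -0.1296, 0.0736]
orientation: [-0.119, 0.696, 0.118, 0.698]
ft_force: [0.2, 0.1, 0.5]
width: 0.01
```

```bash
cat >> h.py <<'E'
def cells():
    s=arm.snapshot("top"); im=s['image']; hsv=cv2.cvtColor(im,cv2.COLOR_RGB2HSV)
    q=np.array([proj(s,np.append(w(x,y),.07)) for x,y in((-190,-115),(-190,115),(0,115),(0,-115))]).astype(np.int32)
    h=np.zeros(im.shape[:2],np.uint8); cv2.fillPoly(h,[q],255)
    m=cv2.inRange(hsv,(0,0,110),(180,70,255))&h
    n,l,sa,c=cv2.connectedComponentsWithStats(m)
    for i in range(1,n):
        if sa[i,4]>15: print('top',sa[i],g(ray(s,*c[i],.0777)))
    s=arm.snapshot("scene"); im=s['image'];hsv=cv2.cvtColor(im,cv2.COLOR_RGB2HSV)
    q=np.array([proj(s,np.append(w(x,y),.07)) for x,y in((-190,-115),(-190,115),(0,115),(0,-115))]).astype(np.int32)
    h=np.zeros(im.shape[:2],np.uint8); cv2.fillPoly(h,[q],255)
    m=cv2.inRange(hsv,(0,0,110),(180,80,255))&h
    n,l,sa,c=cv2.connectedComponentsWithStats(m)
    for i in range(1,n):
        if sa[i,4]>15: print('scene',sa[i],g(ray(s,*c[i],.0765)))
def sz(f):
    s=arm.snapshot("scene"); cv2.imwrite('pics/'+f,cv2.resize(s['image'][140:290,150:350,::-1],None,fx=4,fy=4,interpolation=cv2.INTER_CUBIC))
E
python3 - <<'E'
from h import *
to(-100,0,.0735,0); cells(); sz('s3.png')
E
```

```text
t 3.53 pos [ 0.5207 -0.1296  0.0736] gate [-107.6   -7.6] F [0.2 0.1 0.5] w 0.01
toolx [ 0.003 -0.    -1.   ] toolz yaw rel gate 0.06 q [ 0.34  0.85 -0.3   1.95  0.57  0.42  1.51]
shift [0.1 7.6 7.6] rot [0.06 0.18 0.08] shift in target axes [0.1 7.6 7.6]
top [315 147  17   7  17] [-0.4  5.2]
top [392 155  14  24  84] [ -72.2 -108.7]
scene [234 202  11  10  64] [-85.9 -10.3]
scene [208 205  10  10  62] [-78.1 -65.7]
scene [269 207   9  10  75] [-65.4  63.2]
scene [250 231  49   6 234] [ 0.6 64.7]
scene [184 232  49   6 225] [  0.8 -69. ]
```

View pics/s3.png

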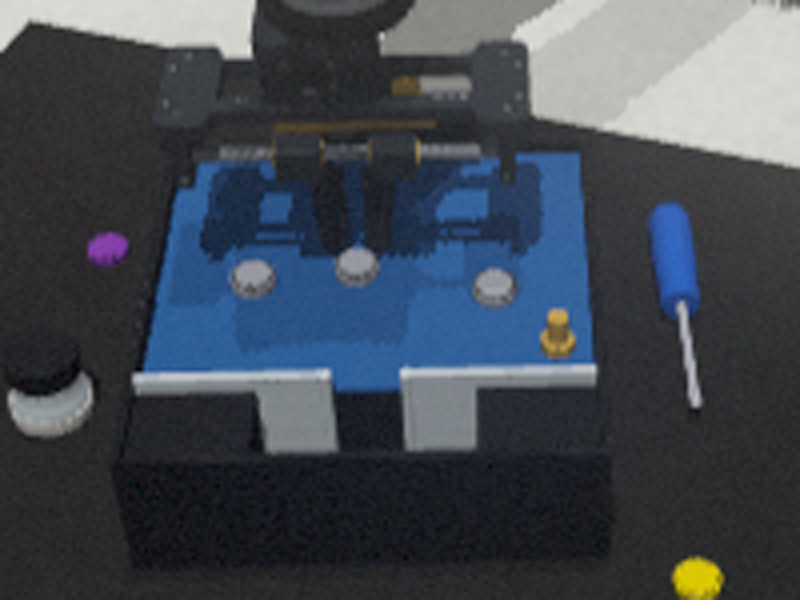

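Call:
arm_command(
  steps="0.01 0 0.001 0.006 0 0 0; 0.01 0 0.001 0.007 0 0 0; 0.01 0 0.001 0.007 0 0 0; 0.01 0 0.001 0.007 0 0 0; 0.01 0 0.001 0.006 0 0 0",
)

```text
time_s: 4.1
position: [0.55, -0.1143, 0.0737]
orientation: [-0.119, 0.696, 0.118, 0.698]
ft_force: [0.5, -0.0, -0.4]
width: 0.01
```

Call:
arm_command(
  steps="0.01 0 0.001 0.006 0 0 0; 0.01 0 0.001 0.006 0 0 0; 0.01 0 0.0005 0.006 0 0 0; 0.01 0 0 0.006 0 0 0; 0.01 0 0 0.004 0 0 0",
)

```text
time_s: 4.52
position: [0.5754, -0.103, 0.0737]
orientation: [-0.119, 0.696, 0.118, 0.698]
ft_force: [-0.6, -0.3, 0.1]
width: 0.0099
```

Run:
```python
from h import *
to(-14,0,.0735,0); cells(); sz('s4.png')
```

```text
t 4.52 pos [ 0.5754 -0.103   0.0737] gate [-47.2  -0.5] F [-0.6 -0.3  0.1] w 0.0099
toolx [ 0.003 -0.001 -1.   ] toolz yaw rel gate 0.02 q [ 0.29  0.89 -0.33  1.81  0.53  0.53  1.52]
shift [ 0.3  0.5 33.2] rot [0.02 0.14 0.1 ] shift in target axes [ 0.2  0.5 33.2]
top [372 178   5   7  26] [-81.6 -56.2]
top [304 198   8   8  43] [-75.3  62.2]
scene [269 207   6   5  26] [-72.6  60.6]
scene [236 221  10  11  76] [-23.8  -3.1]
scene [250 231  49   6 234] [ 0.6 64.7]
scene [184 232  49   6 224] [  0.8 -69. ]
```

View pics/s4.png

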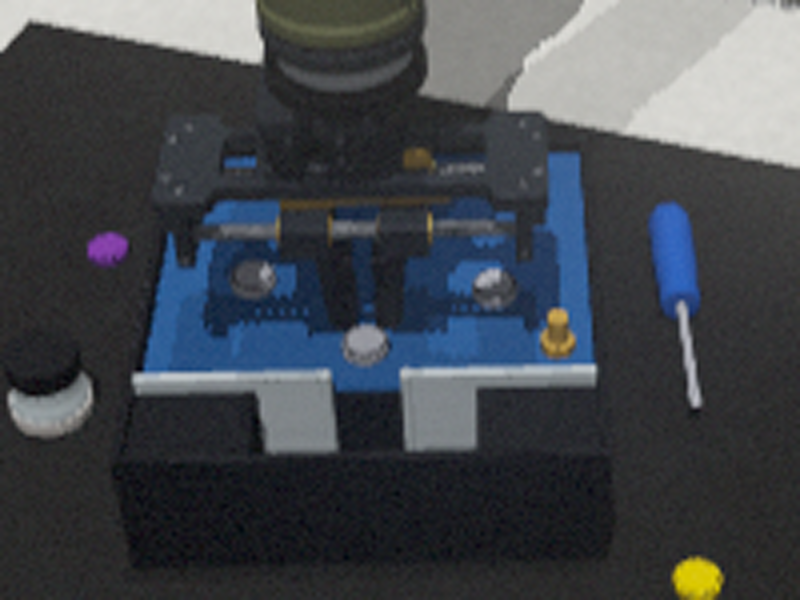

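The cell, at (365,343), is lined up with the gate, which spans columns 331–401. I'll push it straight through.

Call:
arm_command(
  steps="0.01 0 0 0.006 0 0 0; 0.01 0 0 0.006 0 0 0; 0.01 0 0 0.006 0 0 0; 0.01 0 0 0.006 0 0 0; 0.01 0 0 0.006 0 0 0",
)

```text
time_s: 5.08
position: [0.6036, -0.0932, 0.0737]
orientation: [-0.118, 0.696, 0.118, 0.698]
ft_force: [0.3, 0.1, 0.5]
width: 0.0099
```

Call:
arm_command(
  steps="0.01 0 0 0.004 0 0 0; 0.01 0 0 0.001 0 0 0; 0.01 0 0 0 0 0 0; 0.01 0 0 0 0 0 0; 0.01 0 0 0 0 0 0",
)

```text
time_s: 5.5
position: [0.6072, -0.0921, 0.0737]
orientation: [-0.118, 0.697, 0.117, 0.698]
ft_force: [0.9, 1.0, -0.3]
width: 0.0102
```

Run:
```python
from h import *
to(-14,0,.0735,0); cells(); sz('s5.png')
```

```text
t 5.5 pos [ 0.6072 -0.0921  0.0737] gate [-13.6  -0.7] F [ 0.9  1.  -0.3] w 0.0102
toolx [ 0.002 -0.001 -1.   ] toolz yaw rel gate 0.0 q [ 0.27  0.91 -0.35  1.71  0.5   0.6   1.53]
shift [ 0.2  0.7 -0.4] rot [0.   0.06 0.1 ] shift in target axes [ 0.2  0.7 -0.4]
top [372 176  13   9  68] [-83.3 -60.8]
top [301 194  11  12  73] [-71.9  64.8]
scene [208 205  10   5  27] [-84.9 -66.3]
scene [258 207  15   3  35] [-77.   47.2]
scene [250 231  49   6 237] [ 0.6 64.7]
scene [184 232  49   6 224] [  0.8 -69. ]
```

View pics/s5.png

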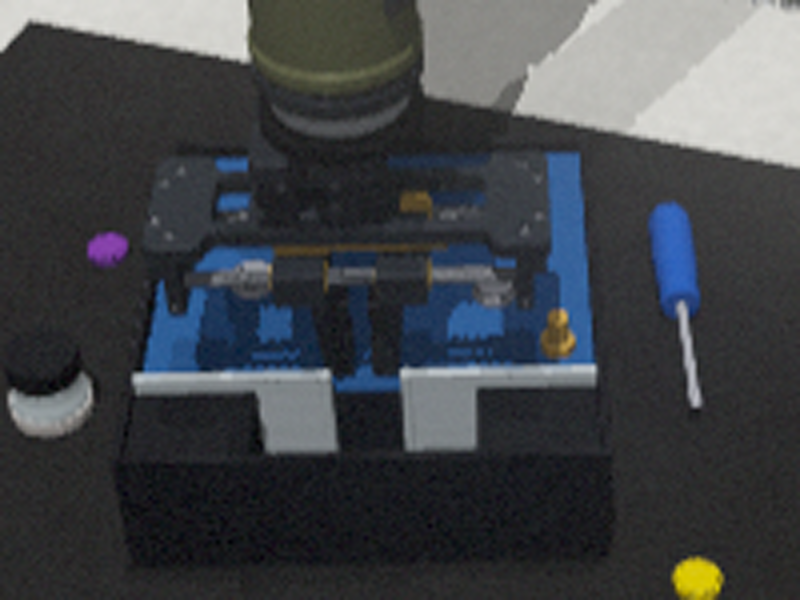

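The first cell is through the gate and gone from the deck. The other two are untouched. I'll lift and turn towards the -y cell.

Call:
arm_command(
  steps="0.01 0 0 -0.006 0 0 0; 0.01 -0.02 0 -0.006 0 0 0; 0.01 -0.02 0 0 -7 0 0; 0.01 -0.01 0 0 -7 0 0; 0.01 0 0 0 -7 0 0",
)

```text
time_s: 6.07
position: [0.5971, -0.0961, 0.1263]
orientation: [-0.246, 0.661, 0.244, 0.665]
ft_force: [0.7, 0.2, -0.4]
width: 0.01
```

Run:
```python
from h import *
to(-95,-90,.12,60)
```

```text
t 6.07 pos [ 0.5971 -0.0961  0.1263] gate [-24.4  -1.2] F [ 0.7  0.2 -0.4] w 0.01
toolx [ 0.006 -0.002 -1.   ] toolz yaw rel gate 21.34 q [ 0.36  0.85 -0.49  1.72  0.57  0.72  1.84]
shift [  6.2 -57.  -98.1] rot [-38.66   0.09   0.37] shift in target axes [   6.3   16.7 -112.2]
```

Call:
arm_command(
  steps="0.01 0 -0.01 -0.02 -7 0 0; 0.01 0 -0.01 -0.02 -7 0 0; 0.01 0 0 -0.02 -7 0 0; 0.01 0 0 -0.02 -7 0 0; 0.01 0 0 -0.02 -7 0 0",
)

```text
time_s: 6.48
position: [0.5507, -0.191, 0.1237]
orientation: [-0.434, 0.559, 0.433, 0.559]
ft_force: [-1.0, -0.1, 0.1]
width: 0.01
```

Run:
```python
from h import *
to(-95.2,-87.2,.1,56); cells()
```

```text
t 6.48 pos [ 0.5507 -0.191   0.1237] gate [-99.5 -75.6] F [-1.  -0.1  0.1] w 0.01
toolx [ 0.001 -0.001 -1.   ] toolz yaw rel gate 56.38 q [ 0.63  0.87 -0.66  1.78  0.75  0.76  2.46]
shift [ 23.7 -10.   -7.3] rot [ 0.38 -0.06  0.08] shift in target axes [ 23.7 -10.1  -7.2]
top [315 147  18   7  21] [-0.6  5.4]
top [372 173  12  12 124] [-80.  -63.3]
top [299 193  13  13 145] [-69.4  65.3]
scene [208 205  11  10  65] [-78.2 -65.5]
scene [268 207  10  10  77] [-65.4  62.9]
scene [250 231  49   6 234] [ 0.6 64.7]
scene [184 232  49   6 226] [  0.8 -68.7]
```

Call:
arm_command(
  steps="0.01 0.005 -0.01 -0.007 0.4 0 0; 0.01 0.01 0 0 0 0 0; 0.01 0.015 0 0 0 0 0; 0.01 0.015 0 0 0 0 0; 0.01 0.005 0 0 0 0 0",
)

```text
time_s: 7.0
position: [0.5589, -0.198, 0.0715]
orientation: [-0.429, 0.562, 0.43, 0.561]
ft_force: [-0.7, -0.6, -0.1]
width: 0.0097
```

Run:
```python
from h import *
to(-95.2,-87.2,.0735,56); cells(); sz('s6.png')
```

```text
t 7.0 pos [ 0.5589 -0.198   0.0715] gate [-94.1 -84.8] F [-0.7 -0.6 -0.1] w 0.0097
toolx [-0.001  0.    -1.   ] toolz yaw rel gate 55.62 q [ 0.6   0.95 -0.61  1.77  0.81  0.69  2.41]
shift [-2.  -0.4 -2.6] rot [-0.38 -0.01 -0.07] shift in target axes [-2.  -0.4 -2.6]
top [315 147  17   7  19] [-0.5  5.7]
top [371 173  10  12  86] [-77.9 -60.5]
top [299 193  13  13 144] [-69.4  65.4]
top [383 193   3   8  18] [-112.9  -62.2]
scene [209 205  10  10  43] [-76.  -63.3]
scene [268 207  11  10  79] [-65.6  63.1]
scene [250 231  49   6 234] [ 0.6 64.7]
scene [184 232  49   6 226] [  0.8 -68.7]
```

View pics/s6.png

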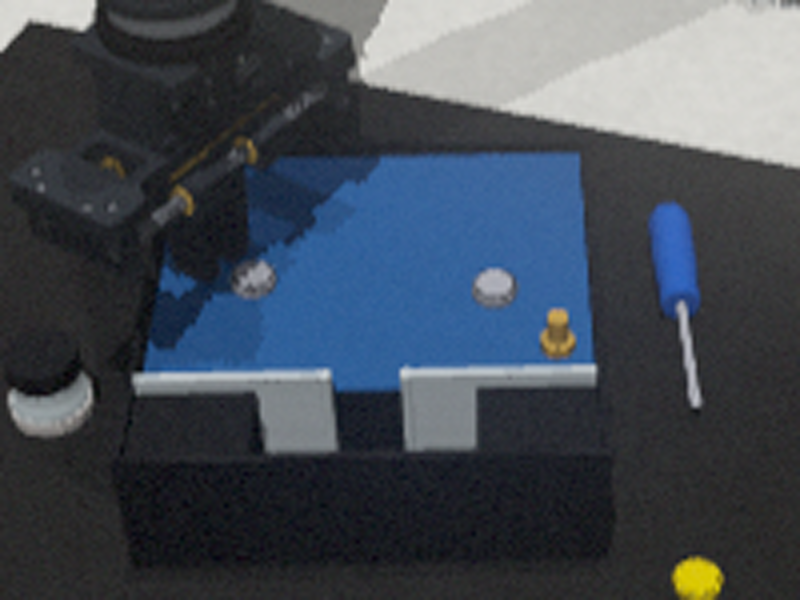

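Call:
arm_command(
  steps="0.01 -0.002 0 0.002 0 0 0; 0.01 0 0 0.006 0 0 0; 0.01 0 0.0005 0.007 0 0 0; 0.01 0 0.0005 0.008 0 0 0; 0.01 0 0.0005 0.007 0 0 0",
)

```text
time_s: 7.57
position: [0.5673, -0.1686, 0.0762]
orientation: [-0.431, 0.561, 0.429, 0.562]
ft_force: [-0.1, 0.5, 0.3]
width: 0.01
```

Call:
arm_command(
  steps="0.01 0 0.0005 0.008 0 0 0; 0.01 0 0.0005 0.008 0 0 0; 0.01 0 0.0005 0.008 0 0 0; 0.01 0 0.0005 0.006 0 0 0; 0.01 0 0 0.003 0 0 0",
)

```text
time_s: 7.98
position: [0.5737, -0.1361, 0.0758]
orientation: [-0.431, 0.561, 0.429, 0.562]
ft_force: [-0.6, -0.2, -0.6]
width: 0.0101
```

Run:
```python
from h import *
to(-60,-20,.0735,56); cells(); sz('s7.png')
```

```text
t 7.98 pos [ 0.5737 -0.1361  0.0758] gate [-59.7 -31.2] F [-0.6 -0.2 -0.6] w 0.0101
toolx [ 0.002 -0.    -1.   ] toolz yaw rel gate 55.7 q [ 0.49  0.94 -0.6   1.78  0.8   0.68  2.31]
shift [2.3 6.6 9.1] rot [-0.3   0.03  0.14] shift in target axes [2.3 6.6 9.1]
top [315 147  18   7  20] [-0.5  4.8]
top [341 185   5  11  29] [-77.   -1.8]
top [299 193  13  13 145] [-69.4  65.4]
scene [268 207  10  10  76] [-65.4  63. ]
scene [233 216   7   8  25] [-42.1 -13. ]
scene [250 231  49   6 234] [ 0.6 64.7]
scene [184 233  32   5 149] [  1.1 -85.5]
scene [218 232  15   5  64] [  0.3 -33.3]
```

View pics/s7.png

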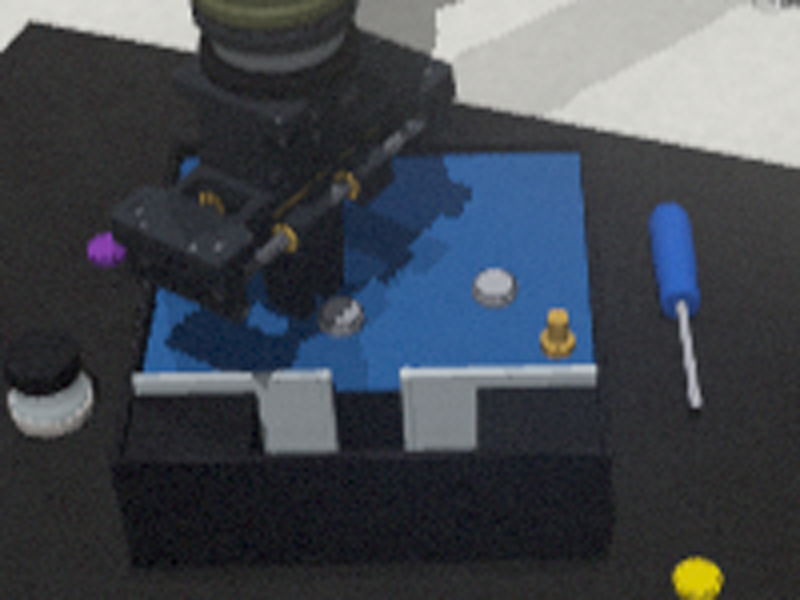

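Call:
arm_command(
  steps="0.01 0.002 0 0.002 0 0 0; 0.01 0 0.0005 0.004 0 0 0; 0.01 0 0.001 0.004 0 0 0; 0.01 0 0.001 0.003 0 0 0; 0.01 0 0 0.001 0 0 0",
)

```text
time_s: 8.55
position: [0.5747, -0.1225, 0.0738]
orientation: [-0.43, 0.561, 0.429, 0.562]
ft_force: [0.6, -0.4, 0.0]
width: 0.0102
```

Call:
arm_command(
  steps="0.01 0 0 -0.006 0 0 0; 0.01 -0.01 0 -0.01 0 0 0; 0.01 -0.02 0 -0.02 7 0 0; 0.01 -0.01 0 -0.02 7 0 0; 0.01 0 0.01 -0.01 7 0 0",
)

```text
time_s: 8.97
position: [0.5457, -0.1855, 0.1155]
orientation: [-0.319, 0.631, 0.314, 0.634]
ft_force: [-0.2, -0.5, -0.6]
width: 0.0099
```

Run:
```python
from h import *
to(-78,0,.1,0); cells(); sz('s8.png')
```

```text
t 8.97 pos [ 0.5457 -0.1855  0.1155] gate [-102.4  -68.7] F [-0.2 -0.5 -0.6] w 0.0099
toolx [ 0.007 -0.004 -1.   ] toolz yaw rel gate 33.96 q [ 0.56  0.84 -0.55  1.81  0.68  0.67  2.11]
shift [15.2 43.5 58.6] rot [33.96  0.18  0.45] shift in target axes [15.5 68.7 24.4]
top [315 147  17   7  19] [-0.5  5.7]
top [389 165   4   8  17] [-71.4 -91.3]
top [330 166  14  13 141] [-44.2  -2.5]
top [368 188  10  12  43] [-101.   -46.1]
top [299 193  13  13 145] [-69.4  65.3]
scene [268 207  10  10  78] [-65.5  63. ]
scene [235 216  12  10  74] [-42.1  -4.3]
scene [250 231  49   6 234] [ 0.6 64.7]
scene [184 232  49   6 225] [  0.8 -69. ]
```

View pics/s8.png

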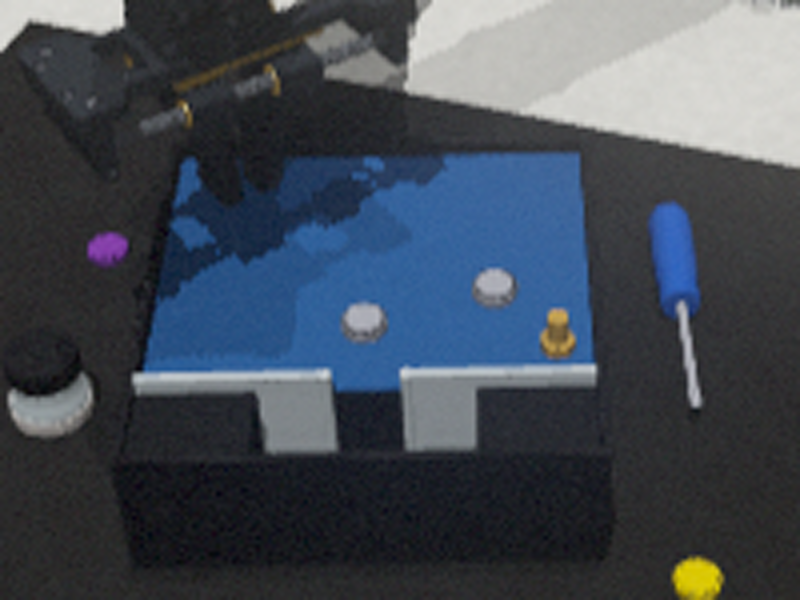

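The second cell is staged before the gate at (363,321), which is gate-frame (-43,-2). I'll realign behind it.

Call:
arm_command(
  steps="0.01 0 0.01 0 7 0 0; 0.01 0 0.015 0 7 0 0; 0.01 0 0.015 0 7 0 0; 0.01 0 0.015 0 7 0 0; 0.01 0 0.01 0 6 0 0",
)

```text
time_s: 9.53
position: [0.5025, -0.1289, 0.1132]
orientation: [-0.122, 0.696, 0.122, 0.697]
ft_force: [1.1, 0.8, 0.8]
width: 0.0097
```

Run:
```python
from h import *
to(-76,-2,.0735,0)
```

```text
t 9.53 pos [ 0.5025 -0.1289  0.1132] gate [-124.5   -1. ] F [1.1 0.8 0.8] w 0.0097
toolx [ 0.001  0.001 -1.   ] toolz yaw rel gate 0.66 q [ 0.37  0.77 -0.35  1.99  0.54  0.48  1.54]
shift [39.8 -1.5 48.5] rot [ 0.66  0.09 -0.01] shift in target axes [39.7 -1.  48.5]
```

Call:
arm_command(
  steps="0.01 0 0 0.015 0.6 0 0; 0.01 0.01 0 0.02 0 0 0; 0.01 0.015 0 0.01 0 0 0; 0.01 0.012 0 0.001 0 0 0; 0.01 0.002 0 0 0 0 0",
)

```text
time_s: 9.95
position: [0.5456, -0.1146, 0.0722]
orientation: [-0.119, 0.697, 0.12, 0.697]
ft_force: [-0.7, -0.7, -0.6]
width: 0.0098
```

Call:
arm_command(
  steps="0.01 0 0 0.002 0 0 0; 0.01 0 0 0.005 0 0 0; 0.01 0 0 0.006 0 0 0; 0.01 0 0 0.006 0 0 0; 0.01 0 0.0005 0.006 0 0 0",
)

```text
time_s: 10.37
position: [0.5708, -0.1074, 0.0753]
orientation: [-0.119, 0.696, 0.117, 0.698]
ft_force: [-1.0, -0.2, 0.3]
width: 0.0101
```

Run:
```python
from h import *
to(-14,0,.0735,0); cells(); sz('s9.png')
```

```text
t 10.37 pos [ 0.5708 -0.1074  0.0753] gate [-53.   -3.2] F [-1.  -0.2  0.3] w 0.0101
toolx [ 0.003 -0.001 -1.   ] toolz yaw rel gate 0.0 q [ 0.3   0.88 -0.34  1.82  0.53  0.53  1.52]
shift [ 1.9  3.2 39. ] rot [0.   0.17 0.12] shift in target axes [ 1.8  3.2 39. ]
top [315 149  13   5  21] [-1.   9.4]
scene [235 220  10  10  66] [-29.4  -5.4]
scene [250 231  49   6 234] [ 0.6 64.7]
scene [184 232  49   6 225] [  0.8 -69. ]
```

View pics/s9.png

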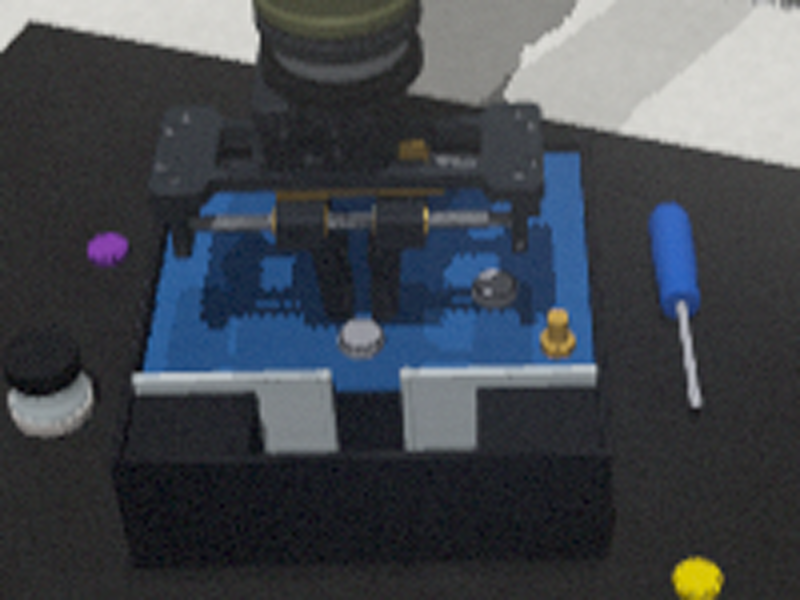

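Call:
arm_command(
  steps="0.01 0.001 0.0005 0.004 0 0 0; 0.01 0.0005 0.0008 0.005 0 0 0; 0.01 0 0.0008 0.006 0 0 0; 0.01 0 0.0007 0.006 0 0 0; 0.01 0 0 0.006 0 0 0",
)

```text
time_s: 10.93
position: [0.5951, -0.0952, 0.0732]
orientation: [-0.119, 0.696, 0.118, 0.698]
ft_force: [0.7, -0.3, 0.2]
width: 0.01
```

Call:
arm_command(
  steps="0.01 0 0 0.006 0 0 0; 0.01 0 0 0.005 0 0 0; 0.01 0 0 0.002 0 0 0; 0.01 0 0 0 0 0 0; 0.01 0 0 0 0 0 0",
)

```text
time_s: 11.35
position: [0.6066, -0.0917, 0.0732]
orientation: [-0.118, 0.697, 0.117, 0.698]
ft_force: [-0.9, -0.2, 0.3]
width: 0.0097
```

Run:
```python
from h import *
to(-14,0,.0735,0); cells(); sz('s10.png')
```

```text
t 11.35 pos [ 0.6066 -0.0917  0.0732] gate [-14.1  -0.1] F [-0.9 -0.2  0.3] w 0.0097
toolx [ 0.002 -0.001 -1.   ] toolz yaw rel gate 0.01 q [ 0.27  0.91 -0.35  1.72  0.51  0.6   1.52]
shift [-0.3  0.1  0.1] rot [0.01 0.08 0.1 ] shift in target axes [-0.3  0.1  0.1]
top [301 194  11  13  79] [-71.6  64.6]
scene [258 207   8   3  19] [-77.1  38.2]
scene [267 206   7   4  16] [-77.6  56.1]
scene [270 211   7   6  20] [-57.3  63.5]
scene [250 231  49   6 235] [ 0.6 64.7]
scene [184 232  49   6 226] [  0.8 -68.8]
```

View pics/s10.png

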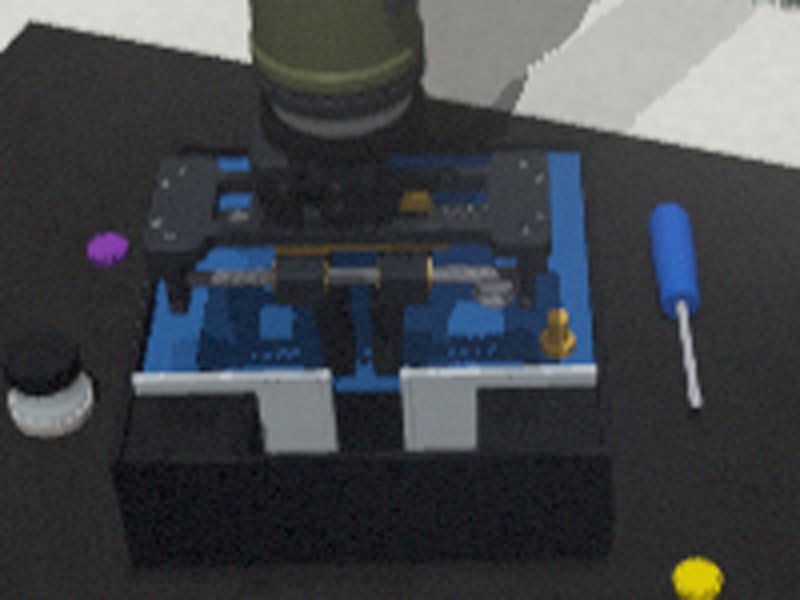

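The second cell has dropped too. Next is the last cell, on the +y side, while keeping clear of the thumbscrew at (557,335).

Call:
arm_command(
  steps="0.01 0 0 -0.006 0 0 0; 0.01 -0.02 0 -0.01 0 0 0; 0.01 -0.025 0 -0.02 7 0 0; 0.01 -0.005 0.01 -0.02 7 0 0; 0.01 0 0.015 -0.01 7 0 0",
)

```text
time_s: 11.92
position: [0.5373, -0.0875, 0.1246]
orientation: [0.014, 0.706, -0.017, 0.708]
ft_force: [-1.0, 0.1, -0.7]
width: 0.01
```

Call:
arm_command(
  steps="0.01 0 0.01 -0.01 7 0 0; 0.01 0 0.01 -0.02 7 0 0; 0.01 0 0 -0.02 7 0 0; 0.01 0 0 -0.02 7 0 0; 0.01 0 0 -0.01 7 0 0",
)

```text
time_s: 12.33
position: [0.4618, -0.0422, 0.1231]
orientation: [0.225, 0.671, -0.226, 0.67]
ft_force: [-0.1, 0.6, -0.5]
width: 0.01
```

Call:
arm_command(
  steps="0.01 0 0 0 6 0 0; 0.01 0 0 0 0 0 0; 0.01 0 0 0 0 0 0; 0.01 0 0 0 0 0 0; 0.01 0 0 0 0 0 0",
)

```text
time_s: 12.75
position: [0.4656, -0.0428, 0.1229]
orientation: [0.258, 0.658, -0.258, 0.66]
ft_force: [0.3, 1.0, -0.6]
width: 0.0101
```

Run:
```python
from h import *
to(-81,88.5,.0735,-62); cells()
```

```text
t 12.75 pos [ 0.4656 -0.0428  0.1229] gate [-131.1   92.4] F [ 0.3  1.  -0.6] w 0.0101
toolx [ 0.003 -0.001 -1.   ] toolz yaw rel gate -61.92 q [ 0.03  0.7  -0.05  2.14  0.12  0.3   0.7 ]
shift [49.5 42.3 26.9] rot [ 0.08  0.15 -0.07] shift in target axes [49.4 42.4 27. ]
top [315 146  19   8  22] [-0.6  4.5]
top [279 193  10  30 122] [-68.4 103.8]
scene [269 207   9  10  70] [-66.   63.1]
scene [250 231  49   6 234] [ 0.6 64.7]
scene [184 232  49   6 225] [  0.8 -69. ]
```

Call:
arm_command(
  steps="0.01 0 0.01 0.006 0 0 0; 0.01 0 0.012 0.008 0 0 0; 0.01 0 0.012 0.008 0 0 0; 0.01 0 0.008 0.004 0 0 0; 0.01 0.01 0 0 0 0 0",
)

```text
time_s: 13.27
position: [0.5163, -0.0285, 0.1139]
orientation: [0.259, 0.656, -0.257, 0.661]
ft_force: [0.3, -0.0, -0.1]
width: 0.0102
```

Call:
arm_command(
  steps="0.01 0.01 0 0 0 0 0; 0.01 0 0 0 0 0 0; 0.01 0 0 0 0 0 0; 0.01 0 0 0 0 0 0; 0.01 0 0 0 0 0 0",
)

```text
time_s: 13.68
position: [0.5125, -0.0296, 0.103]
orientation: [0.258, 0.658, -0.258, 0.659]
ft_force: [-0.4, 0.7, 0.2]
width: 0.0099
```

Run:
```python
from h import *
to(-81,88.5,.0735,-62); cells(); sz('s11.png')
```

```text
t 13.68 pos [ 0.5125 -0.0296  0.103 ] gate [-82.4  89.5] F [-0.4  0.7  0.2] w 0.0099
toolx [ 0.002 -0.001 -1.   ] toolz yaw rel gate -62.0 q [-0.    0.77 -0.05  2.02  0.11  0.36  0.68]
shift [29.5  0.8  1.5] rot [-0.    0.12 -0.02] shift in target axes [29.5  0.8  1.6]
top [302 219   7   8  16] [-107.8   80.6]
scene [269 207   9  10  71] [-65.9  63. ]
scene [250 231  49   6 234] [ 0.6 64.7]
scene [184 232  49   6 224] [  0.8 -69. ]
```

View pics/s11.png

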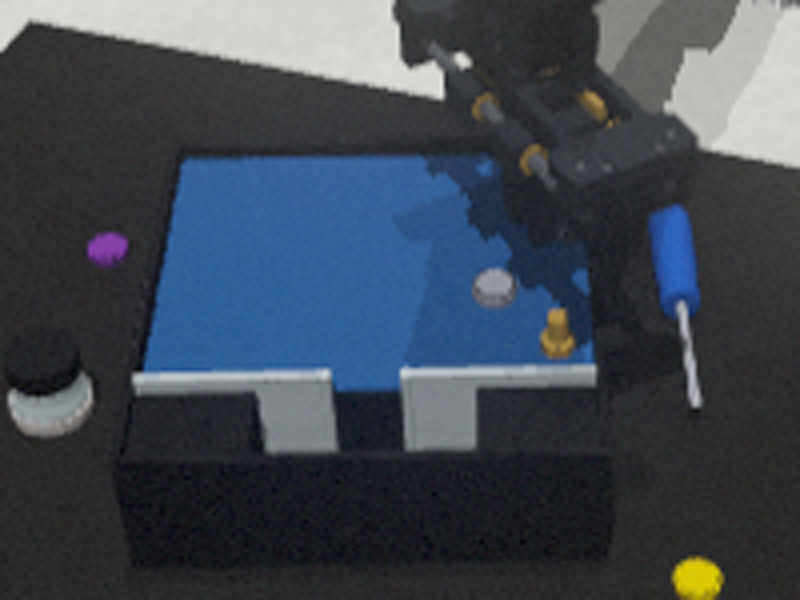

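Call:
arm_command(
  steps="0.01 0.01 0 0 0 0 0; 0.01 0.01 0 0 0 0 0; 0.01 0.007 0 0 0 0 0; 0.01 0.0025 0 0 0 0 0; 0.01 0 0 0 0 0 0",
)

```text
time_s: 14.25
position: [0.5123, -0.0293, 0.0723]
orientation: [0.258, 0.658, -0.258, 0.659]
ft_force: [0.2, 1.0, 0.2]
width: 0.01
```

Run:
```python
from h import *
to(-81,88.5,.0735,-62); cells(); sz('s12.png')
```

```text
t 14.25 pos [ 0.5123 -0.0293  0.0723] gate [-82.6  89.8] F [0.2 1.  0.2] w 0.01
toolx [-0.    -0.001 -1.   ] toolz yaw rel gate -61.98 q [-0.01  0.82 -0.04  2.03  0.11  0.29  0.68]
shift [-1.2  0.8  1.9] rot [0.02 0.04 0.05] shift in target axes [-1.2  0.8  1.9]
top [361 134   8   6  16] [ -3.6 -72.2]
top [  263   138   167   139 11824] [-107.    10.9]
scene [269 207   9  10  69] [-65.9  63. ]
scene [250 231  49   6 234] [ 0.6 64.7]
scene [184 232  49   6 226] [  0.8 -68.7]
```

View pics/s12.png

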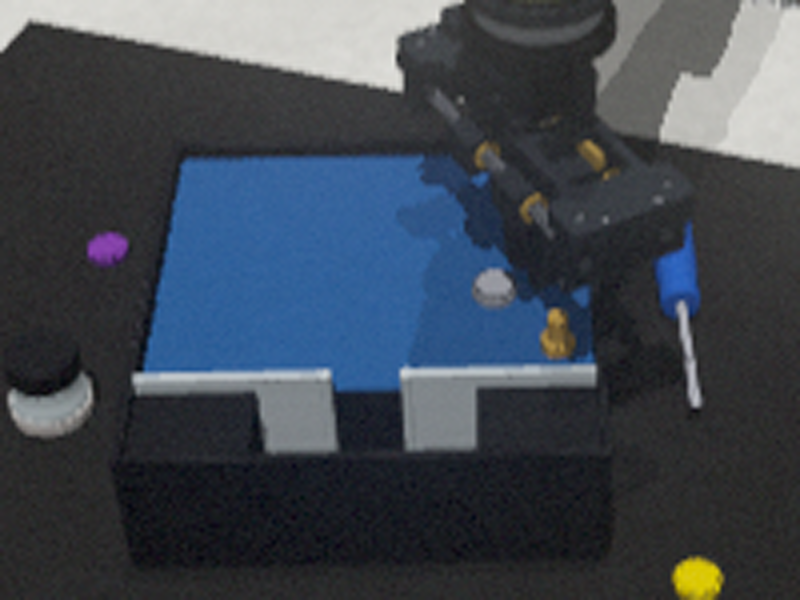

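Call:
arm_command(
  steps="0.01 -0.001 0.001 0.002 0 0 0; 0.01 0 0 0.004 0 0 0; 0.01 0 0 0.006 0 0 0; 0.01 0 -0.0005 0.007 0 0 0; 0.01 0 -0.0005 0.007 0 0 0",
)

```text
time_s: 14.82
position: [0.5329, -0.0478, 0.0747]
orientation: [0.258, 0.657, -0.258, 0.659]
ft_force: [-0.3, -0.6, 0.5]
width: 0.0097
```

Call:
arm_command(
  steps="0.01 0 -0.0005 0.008 0 0 0; 0.01 0 -0.0005 0.008 0 0 0; 0.01 0 -0.0005 0.008 0 0 0; 0.01 0 -0.0005 0.006 0 0 0; 0.01 0 0 0.003 0 0 0",
)

```text
time_s: 15.23
position: [0.5558, -0.0722, 0.0746]
orientation: [0.258, 0.657, -0.258, 0.659]
ft_force: [-0.4, 0.2, -0.0]
width: 0.0099
```

Run:
```python
from h import *
to(-50,21,.0735,-62); cells(); sz('s13.png')
```

```text
t 15.23 pos [ 0.5558 -0.0722  0.0746] gate [-55.6  35. ] F [-0.4  0.2 -0. ] w 0.0099
toolx [ 0.003 -0.001 -1.   ] toolz yaw rel gate -62.06 q [ 0.09  0.85 -0.07  1.89  0.13  0.4   0.74]
shift [ 1.1 -1.6 15. ] rot [-0.06  0.18 -0.05] shift in target axes [ 1.1 -1.6 15. ]
top [ 361  134   16  120 1093] [-104.2  -37.9]
top [407 179  23  56 451] [-157.2 -101.1]
scene [244 215   8   9  43] [-43.8  10.8]
scene [270 231  29   5 129] [ 0.1 87.5]
scene [184 232  49   6 225] [  0.8 -69. ]
scene [250 232  14   5  70] [ 1.1 29.7]
```

View pics/s13.png

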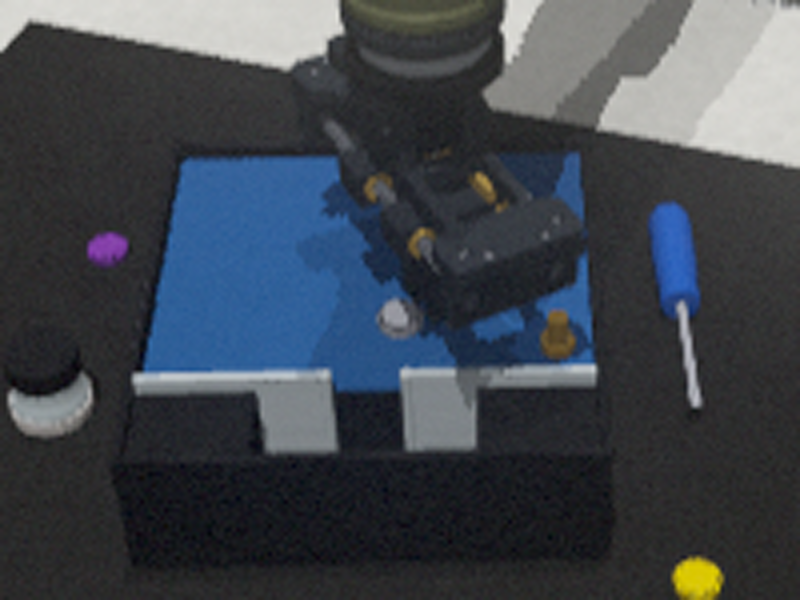

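Call:
arm_command(
  steps="0.01 0.0005 -0.0005 0.003 0 0 0; 0.01 0 -0.001 0.004 0 0 0; 0.01 0 -0.0005 0.004 0 0 0; 0.01 0 -0.0005 0.003 0 0 0; 0.01 0 0 0.001 0 0 0",
)

```text
time_s: 15.8
position: [0.5647, -0.0837, 0.0742]
orientation: [0.258, 0.657, -0.258, 0.659]
ft_force: [0.1, -0.4, 0.2]
width: 0.0104
```

Call:
arm_command(
  steps="0.01 0 0 -0.006 0 0 0; 0.01 -0.01 0 -0.01 0 0 0; 0.01 -0.02 0 -0.02 -7 0 0; 0.01 -0.01 0 -0.02 -7 0 0; 0.01 0 -0.01 -0.01 -7 0 0",
)

```text
time_s: 16.22
position: [0.5075, -0.0458, 0.1164]
orientation: [0.13, 0.694, -0.128, 0.697]
ft_force: [-0.9, -0.6, 0.3]
width: 0.0101
```

Call:
arm_command(
  steps="0.01 0 -0.015 -0.005 -7 0 0; 0.01 0 -0.015 -0.005 -7 0 0; 0.01 0 -0.01 -0.01 -7 0 0; 0.01 0 -0.01 -0.01 -7 0 0; 0.01 0 -0.005 -0.01 -7 0 0",
)

```text
time_s: 16.63
position: [0.4567, -0.1007, 0.1147]
orientation: [-0.084, 0.702, 0.083, 0.703]
ft_force: [-0.3, -0.1, -0.3]
width: 0.0103
```

Run:
```python
from h import *
to(-78,0,.0735,0); cells(); sz('s14.png')
```

```text
t 16.63 pos [ 0.4567 -0.1007  0.1147] gate [-158.6   40.7] F [-0.3 -0.1 -0.3] w 0.0103
toolx [ 0.002 -0.002 -1.   ] toolz yaw rel gate -5.63 q [ 0.29  0.72 -0.27  2.14  0.56  0.35  1.36]
shift [ 41.3 -32.5  84.1] rot [-5.63  0.06  0.12] shift in target axes [ 41.2 -40.7  80.6]
top [315 147  17   7  19] [-0.5  6.2]
top [327 166  14  13 140] [-43.    2.6]
top [370 226  14  21 133] [-171.4  -26.1]
scene [239 216  10  10  80] [-39.1   1.3]
scene [250 231  49   6 234] [ 0.6 64.7]
scene [184 232  49   6 226] [  0.8 -68.7]
```

View pics/s14.png

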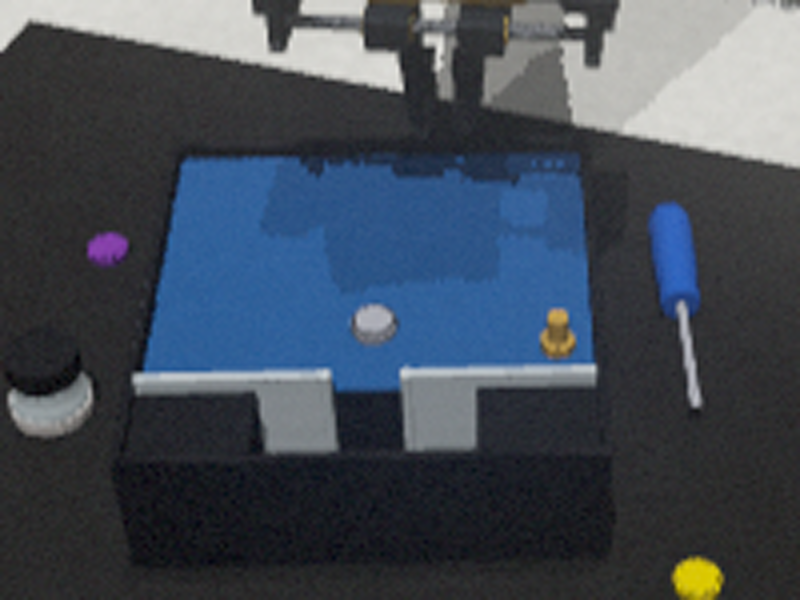

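The last cell is staged at (374,323), gate-frame (-42,+3). The thumbscrew, driver and jar haven't moved.

Call:
arm_command(
  steps="0.01 0 -0.01 0.015 -5.6 0 0; 0.01 0 -0.015 0.02 0 0 0; 0.01 0.01 -0.012 0.02 0 0 0; 0.01 0.01 0 0.02 0 0 0; 0.01 0.01 0 0.004 0 0 0",
)

```text
time_s: 17.2
position: [0.5495, -0.1092, 0.0844]
orientation: [-0.115, 0.694, 0.115, 0.701]
ft_force: [0.6, 0.9, 1.1]
width: 0.0101
```

Run:
```python
from h import *
to(-76,3,.0735,0)
```

```text
t 17.2 pos [ 0.5495 -0.1092  0.0844] gate [-73.7   2.2] F [0.6 0.9 1.1] w 0.0101
toolx [ 0.009  0.001 -1.   ] toolz yaw rel gate -0.48 q [ 0.32  0.85 -0.35  1.88  0.56  0.5   1.48]
shift [10.9  0.8 -2.4] rot [-0.48  0.52  0.1 ] shift in target axes [10.9  0.8 -2.3]
```

Call:
arm_command(
  steps="0.01 0.005 0.001 -0.001 -0.4 0 0; 0.01 0.005 0 0 0 0 0; 0.01 0.001 0 0 0 0 0; 0.01 0 0 0.003 0 0 0; 0.01 0 0 0.004 0 0 0",
)

```text
time_s: 17.62
position: [0.5491, -0.109, 0.0734]
orientation: [-0.118, 0.697, 0.117, 0.698]
ft_force: [0.4, 0.0, -0.1]
width: 0.01
```

Call:
arm_command(
  steps="0.01 0 0 0.005 0 0 0; 0.01 0 0 0.006 0 0 0; 0.01 0 -0.0005 0.006 0 0 0; 0.01 0 -0.0005 0.005 0 0 0; 0.01 0 -0.0005 0.003 0 0 0",
)

```text
time_s: 18.03
position: [0.5752, -0.1015, 0.0733]
orientation: [-0.118, 0.696, 0.118, 0.698]
ft_force: [0.7, 0.2, -0.5]
width: 0.0101
```

Run:
```python
from h import *
to(-14,0,.0735,0); cells(); sz('s15.png')
```

```text
t 18.03 pos [ 0.5752 -0.1015  0.0733] gate [-47.    0.9] F [ 0.7  0.2 -0.5] w 0.0101
toolx [ 0.003 -0.001 -1.   ] toolz yaw rel gate 0.02 q [ 0.3   0.89 -0.35  1.81  0.55  0.54  1.49]
shift [-0.1 -0.9 33. ] rot [0.02 0.17 0.1 ] shift in target axes [-0.2 -0.9 33. ]
scene [236 221  11  10  69] [-25.5  -2.1]
scene [250 231  49   6 234] [ 0.6 64.7]
scene [184 232  49   6 225] [  0.8 -68.8]
```

View pics/s15.png

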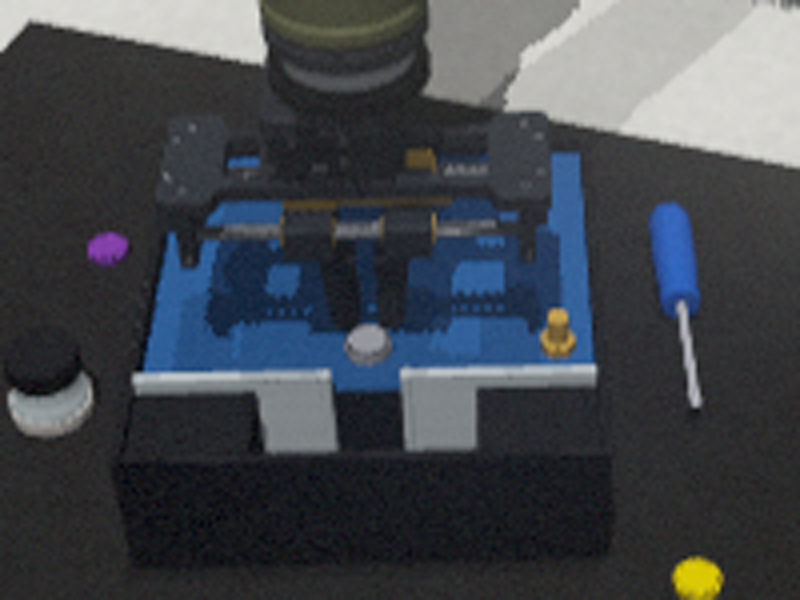

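The cell, at (368,343), is again lined up with the middle of the gate at column 366. I'll make the final push.

Call:
arm_command(
  steps="0.01 0 -0.0005 0.005 0 0 0; 0.01 0 0 0.006 0 0 0; 0.01 0 0 0.006 0 0 0; 0.01 0 0 0.006 0 0 0; 0.01 0 0 0.006 0 0 0",
)

```text
time_s: 18.6
position: [0.6023, -0.0925, 0.0732]
orientation: [-0.118, 0.696, 0.118, 0.698]
ft_force: [-0.3, -0.2, -0.3]
width: 0.01
```

Call:
arm_command(
  steps="0.01 0 0 0.005 0 0 0; 0.01 0 0 0.001 0 0 0; 0.01 0 0 0 0 0 0; 0.01 0 0 0 0 0 0; 0.01 0 0 0 0 0 0",
)

```text
time_s: 19.02
position: [0.6068, -0.0912, 0.0731]
orientation: [-0.118, 0.697, 0.117, 0.698]
ft_force: [0.1, -0.2, 1.0]
width: 0.01
```

Call:
arm_command(
  steps="0.01 0 0 -0.006 0 0 0; 0.01 -0.01 0 -0.01 0 0 0; 0.01 -0.02 0 -0.03 0 0 0; 0.01 -0.03 0 -0.03 0 0 0; 0.01 -0.03 0 -0.03 0 0 0",
)

```text
time_s: 19.43
position: [0.5049, -0.126, 0.1627]
orientation: [-0.119, 0.697, 0.118, 0.697]
ft_force: [0.4, -1.1, 0.9]
width: 0.0102
```

Call:
arm_command(
  steps="0.01 0 0.03 -0.01 0 0 0; 0.01 0 0.04 0 0 0 0; 0.01 0 0.04 0 0 0 0; 0.01 0 0.04 0 0 0 0; 0.01 0 0.04 0 0 0 0",
)

```text
time_s: 19.85
position: [0.4343, 0.0511, 0.1625]
orientation: [-0.118, 0.696, 0.117, 0.698]
ft_force: [0.7, 0.1, -0.2]
width: 0.01
```

Run:
```python
from h import *
st(); cells(); sz('s16.png')
s=arm.snapshot("top"); cv2.imwrite('pics/t16.png',cv2.resize(s['image'][90:300,230:450,::-1],None,fx=2.8,fy=2.8,interpolation=cv2.INTER_CUBIC))
```

```text
t 19.85 pos [0.4343 0.0511 0.1625] gate [-129.8  191.4] F [ 0.7  0.1 -0.2] w 0.01
toolx [ 0.003 -0.001 -1.   ] toolz yaw rel gate -0.1 q [-0.    0.61 -0.34  2.19  0.5   0.42  1.16]
scene [250 231  49   6 234] [ 0.6 64.7]
scene [184 232  49   6 225] [  0.8 -69. ]
```

View pics/s16.png

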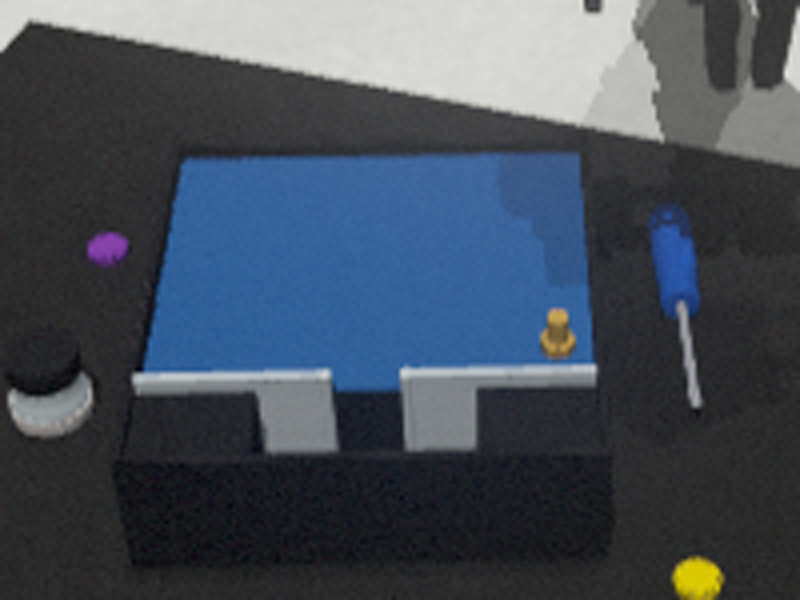

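View pics/t16.png

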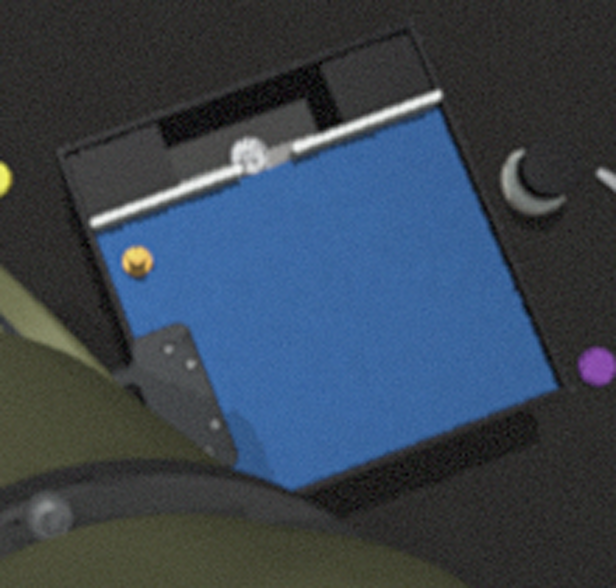

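The deck is empty and the bystanders are in place. One cell is visible in the slot at (248,156) in the top zoom, so I'll check its depth and rest state.

Run:
```python
from h import *
s=arm.snapshot("top"); im=s['image']; d=s['depth']
v,u=np.mgrid[0:420,0:560]
X=(np.stack([u,v,np.ones_like(u)],-1)@np.linalg.inv(s['K']).T*d[...,None]-s['t'])@s['R']
for r in range(138,156):
    print(r,[(c,int(im[r,c].mean()),int(X[r,c,2]*1e3),*g(X[r,c]).astype(int)) for c in range(312,332,3)])
cv2.imwrite('pics/t17.png',cv2.resize(im[125:170,285:350,::-1],None,fx=10,fy=10,interpolation=cv2.INTER_CUBIC))
```

```text
138 [(312, 76, 6, np.int64(44), np.int64(2)), (315, 73, 3, np.int64(43), np.int64(-3)), (318, 90, 4, np.int64(41), np.int64(-8)), (321, 82, 4, np.int64(39), np.int64(-14)), (324, 71, 5, np.int64(37), np.int64(-19)), (327, 70, 1, np.int64(36), np.int64(-25)), (330, 77, 7, np.int64(32), np.int64(-29))]
139 [(312, 69, 3, np.int64(43), np.int64(2)), (315, 88, 5, np.int64(41), np.int64(-2)), (318, 139, 4, np.int64(39), np.int64(-8)), (321, 131, 5, np.int64(37), np.int64(-13)), (324, 79, 7, np.int64(34), np.int64(-18)), (327, 74, 3, np.int64(33), np.int64(-24)), (330, 70, 3, np.int64(31), np.int64(-29))]
140 [(312, 71, 3, np.int64(42), np.int64(3)), (315, 148, 5, np.int64(39), np.int64(-1)), (318, 178, 26, np.int64(32), np.int64(-3)), (321, 178, 29, np.int64(29), np.int64(-7)), (324, 86, 4, np.int64(33), np.int64(-18)), (327, 71, 3, np.int64(31), np.int64(-23)), (330, 77, 6, np.int64(29), np.int64(-28))]
141 [(312, 74, 5, np.int64(39), np.int64(4)), (315, 204, 26, np.int64(32), np.int64(2)), (318, 193, 27, np.int64(30), np.int64(-2)), (321, 188, 28, np.int64(27), np.int64(-7)), (324, 115, 
[... 3748 characters left out ...]
327, 110, 70, np.int64(-6), np.int64(0)), (330, 108, 67, np.int64(-7), np.int64(-6))]
154 [(312, 73, 70, np.int64(1), np.int64(24)), (315, 92, 68, np.int64(0), np.int64(19)), (318, 107, 69, np.int64(-2), np.int64(14)), (321, 104, 70, np.int64(-4), np.int64(9)), (324, 108, 68, np.int64(-5), np.int64(4)), (327, 110, 68, np.int64(-7), np.int64(0)), (330, 105, 70, np.int64(-9), np.int64(-5))]
155 [(312, 60, 71, np.int64(0), np.int64(25)), (315, 79, 70, np.int64(-2), np.int64(20)), (318, 109, 69, np.int64(-3), np.int64(15)), (321, 109, 71, np.int64(-5), np.int64(10)), (324, 107, 69, np.int64(-7), np.int64(5)), (327, 106, 69, np.int64(-9), np.int64(0)), (330, 109, 68, np.int64(-11), np.int64(-4))]
```

View pics/t17.png

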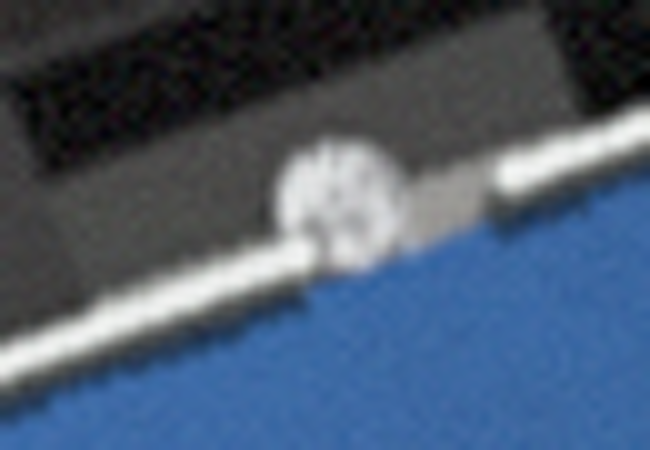

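The cells' top face is at z ≈ 27–28 mm. The floor is at 5 mm and three thicknesses are 23 mm, so all three lie stacked in the slot around (22, 0). I'll let the arm settle and hand in.

Call:
arm_command(
  steps="0.01 0 0 0 0 0 0; 0.01 0 0 0 0 0 0; 0.01 0 0 0 0 0 0; 0.01 0 0 0 0 0 0; 0.01 0 0 0 0 0 0",
)

```text
time_s: 20.52
position: [0.4361, 0.05, 0.1616]
orientation: [-0.118, 0.697, 0.117, 0.698]
ft_force: [0.6, -0.2, 0.2]
width: 0.0099
```

Run:
```python
from h import *
st(); print(arm.close_job())
```

```text
t 20.52 pos [0.4361 0.05   0.1616] gate [-128.4  189.8] F [ 0.6 -0.2  0.2] w 0.0099
toolx [ 0.002 -0.001 -1.   ] toolz yaw rel gate -0.08 q [-0.    0.61 -0.34  2.18  0.5   0.42  1.16]
the job is handed in; nothing more can be done
None
```

I swept the three cells through the gate one at a time and handed the job in at about 20.5 s of the 61 s allowed. I pushed each cell with the fingertips set 10 mm apart, and never lifted one.

- **Cells:** the last pictures show an empty deck. Only one cell is directly visible in the slot, near gate-frame (22, 0) mm. Its top face reads 27–28 mm above the table. That matches all three lying flat in a stack on the 5 mm floor (5 + 3 × 7.7 = 28.1 mm), so I infer the other two from the height.
- **Bystanders:** by eye, the thumbscrew, screwdriver and jar are in the same places in the pictures as at the start. I did not re-measure their positions.
- **Arm:** it was clear of everything at hand-in, and force readings stayed around 1 N throughout.
- **Disagreement:** the two cameras differed by about 2 mm along the fence, within the stated calibration, and I allowed for it.

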